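# Roll the spare rover wheel into its dock

### The arm

A 7-joint arm with a two-finger parallel gripper is mounted at the origin on the work surface. World frame = base frame: x ahead of the robot, y to its left, z up, the work surface at z = 0. Lengths are in m, angles in rad, forces in N, time in s.
With the tool pointing down it reaches from about 0.4 to 0.85 m from the base axis. Payload 4.5 kg.
Tool frame: the origin (TCP) lies on the mounting face of the last link; the fingertips stand 173 mm ahead of it and the grasp point (between the pads) lies ahead of it (env.grasp_offset is the z of the grasp point in the tool frame, in m); z points along the fingers, y is the line along which they close (so a half turn about z gives the same grasp; the last joint's range is limited). The gripper opens to 85 mm and grips with 20 to 120 N. Pads are 22 mm wide; open, the fingers measure 114 mm over their backs; the gripper's body (76 mm by 85 mm) begins 54 mm behind the grasp point. The pads swing forward as they close: fully open they stand 13 mm farther back than shut.
Start: joints at [-1.1, 0.689, -0.195, 1.565, 0.157, 0.902, -0.215], TCP at [0.264, 0.566, 0.405] pointing down, gripper open.
Joint ranges: [-3.01, 3.01], [-0.46, 2.08], [-1.47, 1.51], [0.13, 2.56], [-1, 4.14], [0.04, 2.09], [-2.66, 2.66]. Speed limits (rad/s): [2.57, 2.57, 3.14, 3.14, 3.14, 3.14, 3.14].

### API

Orientations are given as a rotation vector (axis times angle).
In Python, from rig import env, camera, camera_model, cut_out, tip_of gives the robot as it stands.
- The arm moves only by the shell command python3 -m creep 'ROWS' [FORCE]. ROWS is JSON, a list of rows, each a list of 7 numbers: the shift along the tool's x, y, z in mm, then the turn, a rotation vector about the tool's x, y, z in degrees, then the finger opening in mm, from 0 to 85.4. In form: [[tx, ty, tz, wx, wy, wz, grip], ...]. A call has 1 to 20 rows; each row is the pose to reach, as a shift and turn from the pose commanded when the call began, along the tool's axes at that moment; what a row does not reach only later rows make up. A row lasts 1/10 s, in which the tool goes at most 50 mm and 8.59 degrees, less where a joint would pass 70% of its speed; a pose out of reach is approached as far as the arm can. A call with a gripper value outside its range is refused whole. The fingers move at their own pace and stop on an object; FORCE is the grip in N (left out, the last holds). Time passes only in rows, so rows that repeat a pose let the fingers close. It gives the time, the measured TCP pose, the force, the opening and the grip force at its end, in the units of the state.
- env.read_state(): the state, without advancing time (a new reading comes with each control period).
- camera(name): name is "scene" or "top" or "wrist"; returns the picture (384x512x3 uint8, blue, green, red); there is no depth.
- camera_model(name): a dict with "K" (3x3 intrinsics, pixels), "k1" (the pictures are not rectified: a ray, as slopes to the right and down, at radius r is drawn at 1 + k1 r^2 times it, then the intrinsics apply), "T" (4x4, takes a point from camera to world coordinates); the wrist camera has in their place "T_tool_cam" (4x4, takes a point from camera to tool coordinates, whose origin is the TCP and whose axes are the flange's). Camera axes: x right, y up, looking along -z (the intrinsics and any distortion apply to the point x, -y, -z); pixel columns grow to the right and rows downward; lengths in m; the calibration is good to about 2 mm. A picture is of the moment at which its call begins: read the wrist's pose just before it. camera_model takes no time and is no camera call.
- env.close_job(): hands the job in; it is judged then, once.
Trained networks look in the newest picture that a camera, given by its name, has taken for a name from the list of things; names that differ only in an ending like _2 or _b are one class to them, and where a whole thing is asked for, a point or a joint stands for the part that bears it (a point fixed in the world has none). Each returns a list of dicts, best first, with "confidence" (0 to 1); they miss things now and then, are a little off and sometimes report something else, mostly with a low value. They report only what shows in the picture. A call takes as long as a camera call. They do not tell look-alikes from the thing itself.
- cut_out(camera, thing): "mask" (384x512 bool, what is visible of it).
- tip_of(camera, thing): "xyz" ([x, y, z] in m, in world coordinates, good to about 4 mm: a listed point, or the origin of a listed thing).
The state is a dict: "time_s": time; "q": joint angles; "dq": joint speeds; "effort": joint torques, N m; "tool_pos": TCP position; "orientation": TCP orientation; "ft_force": force on the tool from outside, world axes, zero at the start; "wrist_torque": the same for the moment, N m; "width": finger opening in m; "grasp_force": force on a finger pad.
Only numpy, scipy, OpenCV 4.12 (cv2) and the standard library are available. Lean on these libraries where they do the work, as an engineer would, in place of code of your own. Each camera call takes 0.05 s, during which the arm holds its last target. There are 200 camera calls.

### The job

Put the spare rover wheel away: swing the dock's gate wide open, roll the wheel along the table on its rim into the orange dock until it sits in the seat past the low sill, then swing the gate fully shut behind it. The wheel must turn as it goes (not be dragged or carried), must stay on its rim and never be lifted or fall over, and the other things on the table stay where they are.

Things in the scene. Friction and masses are not known exactly. Their poses are not given: they have to be found in the camera images.
- wheel_center (a point): Spare rover wheel, loose, standing on its rim: black rubber tyre 80 mm in diameter, 28 mm wide, flat tread, yellow hub, 0.2 kg; it rolls straight, a little way on when let go; turn it about the vertical to aim it. This is its centre, 40 mm above the table; y axis = its level axle. At the start x is level, towards the dock (within 12 degrees of the dock's x), z up; x and z turn with the wheel.
- wheel_mark (a point): White paint dot, 8 mm wide, on both faces of the tyre, 34.5 mm from the wheel's centre (this point is at mid-width). Straight above the centre at the start; half a turn, about 125 mm of rolling, brings it to the bottom.
- dock_seat (a point): Where the wheel's centre belongs in the dock, an orange frame fixed to the table: 40 mm above the table, which is the dock's floor. x axis = level, the way the wheel rolls in; y = level, to the left looking along x; z up. A ramp rises from x = -63 mm to a sill 3.5 mm high at x = -21 mm: push the wheel over it and it drops into the seat (2 to 5 mm of play). A back stop 30 mm high stands at x = +41 mm.
- gate_hinge (a point): Upright hinge axis of the gate, at x = -50, y = +58 mm from the seat, axes as the seat's, 65 mm above the table. Its post is 18 mm thick and 50 mm high.
- gate_knob (a point): Upright round red post, 16 mm in diameter, at the gate's free end, 94 mm from the hinge axis, from 26 to 86 mm above the table; this point is on its axis, 65 mm up. The gate is an aluminium bar 8 mm thick, 26 to 40 mm above the table, passing over the walls. The post can be pushed with the fingertips or held loosely between the fingers from above.
- gate (a joint): Gate angle in rad: 0 = shut across the lane, at its stop (knob at x = -50, y = -36 mm from the seat); grows as the knob swings outward, away from the seat: at 1.57 the bar lies beside the lane, knob at x = -144, y = +58 mm; stop at 2.4. It stays where it is left and moves with under 1 N at the knob. Starts at 0 to 0.35.
- screwdriver: Screwdriver lying on the table, a bystander.
- partscase: Clear plastic parts case, 65 x 95 x 32 mm, a bystander; origin under its centre.
- bottle: Clear water bottle with a blue cap, 64 mm in diameter, 205 mm high, standing, a bystander; origin under its centre.
- cup: Clear plastic cup, 76 mm in diameter, 95 mm high, standing, a bystander; origin under its centre.
- phone: Black phone, 148 x 72 x 8 mm, lying, a bystander; origin under its centre.
- meter: Yellow multimeter, 150 x 75 x 34 mm, lying, a bystander; origin under its centre.
- dock_mouth (a point): Middle of the dock's mouth, 85 mm before the seat on the lane's centre line, 20 mm above the table; axes as the seat's. From here flared walls, 20 mm high, 90 mm apart inside, narrow over 48 mm to the lane: side walls 20 mm high, 36 mm apart inside, from x = -37 to +47 mm of the seat.
Mind the look-alikes: they are no part of the job. What is shaped like the part that bears wheel_center but blue or turquoise is not meant.

How it is judged:
On the way, in this order (a step that is already met when the one before it is completed fails the run):
1. the gate is swung wide open (beyond about 80 degrees) (value of joint gate above 1.4 rad), for 0.1 s.
2. the wheel, on its rim, has rolled about half a turn: its white dot passes the bottom (height (world z) of wheel_mark below 0.016 m), for 0.05 s.
3. the wheel stands in the seat past the sill (x of wheel_center in the frame of dock_seat between -0.01 and 0.01 m and distance between wheel_center and dock_seat below 0.012 m), for 0.2 s.
At the end, for the whole second after the job is handed in: The wheel stands at rest on its rim in the dock's seat (centre within 12 mm of the seat point, axle within 0.2 rad of straight across) and the gate is shut behind it (below 0.15 rad) (distance between wheel_center and dock_seat below 0.012 m and angle between the y axis of wheel_center and the y axis of dock_seat, either way round below 0.2 rad and linear speed of wheel below 0.02 m/s and value of joint gate below 0.15 rad); the robot touches nothing.
It fails at once if the wheel falls over or leans more than 30 degrees (angle between wheel_center's own y axis and vertical below 1.05 rad or angle between wheel_center's own y axis and vertical above 2.09 rad).
It fails at once if the wheel is lifted more than 15 mm off the table (height (world z) of wheel_center above 0.055 m).
It fails at once if a bystander is moved more than 40 mm (distance of any of screwdriver, partscase, bottle, cup, phone, meter from where it was at the start of the episode above 0.04 m).
It also fails if it takes over 72 s, if anything falls off the work surface, if the arm or the gripper's body presses on something with over 40 N, if the wrist force passes 120 N, or if a joint passes its speed limit or range.

## Working session

There is one attempt and no reset: what is moved stays moved. The work goes in short steps, Python scripts to look and compute and a shell command to move; the robot and the scene stay as the last step left them, time stands still between calls to the robot, and variables do not carry over. Pictures are saved under pics/ and viewed, at most 10 in all, crops included, and the job is handed in when it is done.

```bash
ls; mkdir -p pics
python3 - <<'E'
from rig import env,camera,tip_of
import cv2,numpy as np
for c in("top","scene"):
    cv2.imwrite(f"pics/{c}0.png",camera(c))
    for t in("wheel_center","dock_seat","gate_hinge","gate_knob","dock_mouth","wheel_mark","bottle","cup","phone","meter","partscase","screwdriver"):
        print(c,t,[(np.round(d["xyz"],3).tolist(),round(float(d["confidence"]),2)) for d in tip_of(c,t)[:3]])
s=env.read_state();print(s["time_s"],s["tool_pos"],s["orientation"],env.grasp_offset)
from scipy.spatial.transform import Rotation as R
print(R.from_rotvec(s["orientation"]).as_matrix().round(3))
E
```

```text
pics
top wheel_center [([0.574, 0.071, 0.04], 0.83), ([0.424, 0.015, 0.037], 0.69), ([0.458, 0.147, 0.041], 0.59)]
top dock_seat [([0.5, -0.214, 0.039], 0.72)]
top gate_hinge [([0.564, -0.178, 0.07], 0.8)]
top gate_knob [([0.476, -0.15, 0.066], 0.45), ([0.515, -0.131, 0.022], 0.24)]
top dock_mouth [([0.515, -0.134, 0.022], 0.93)]
top wheel_mark [([0.574, 0.072, 0.074], 0.84), ([0.594, 0.257, 0.078], 0.76), ([0.421, 0.009, 0.076], 0.49)]
top bottle [([0.757, -0.169, -0.0], 0.86), ([0.476, -0.155, 0.067], 0.38)]
top cup [([0.555, 0.448, 0.003], 0.56)]
top phone [([0.361, 0.379, -0.002], 0.59)]
top meter [([0.397, -0.506, -0.002], 0.65)]
top partscase [([0.752, 0.061, 0.001], 0.69), ([0.397, -0.51, 0.0], 0.5)]
top screwdriver [([0.474, -0.346, 0.001], 0.53)]
scene wheel_center [([0.578, 0.071, 0.041], 0.82), ([0.458, 0.144, 0.039], 0.55), ([0.422, 0.011, 0.038], 0.51)]
scene dock_seat [([0.504, -0.216, 0.043], 0.94), ([0.394, -0.512, -0.001], 0.56)]
scene gate_hinge [([0.394, -0.516, 0.002], 0.67), ([0.568, -0.178, 0.061], 0.63), ([0.577, 0.068, 0.071], 0.63)]
scene gate_knob [([0.475, -0.155, 0.064], 0.73)]
scene dock_mouth [([0.518, -0.14, 0.02], 0.66), ([0.756, -0.169, 0.002], 0.56)]
scene wheel_mark [([0.422, 0.011, 0.078], 0.81), ([0.462, 0.146, 0.075], 0.74), ([0.597, 0.253, 0.074], 0.57)]
scene bottle [([0.76, -0.167, 0.002], 0.78), ([0.36, 0.376, -0.005], 0.32)]
scene cup [([0.56, 0.449, -0.004], 0.62)]
scene phone [([0.359, 0.378, -0.003], 0.75), ([0.568, -0.181, 0.063], 0.54)]
scene meter [([0.396, -0.514, 0.001], 0.65)]
scene partscase [([0.754, 0.058, 0.004], 0.93)]
scene screwdriver [([0.471, -0.352, -0.001], 0.67), ([0.504, -0.219, 0.039], 0.52), ([0.397, -0.513, 0.001], 0.42)]
1.3 [0.26438344 0.56633723 0.40472097] [-6.80702911e-01 -3.06694746e+00 -1.39968487e-04] 0.1547
[[-0.906  0.423  0.   ]
 [ 0.423  0.906  0.   ]
 [ 0.     0.    -1.   ]]
```

View pics/top0.png

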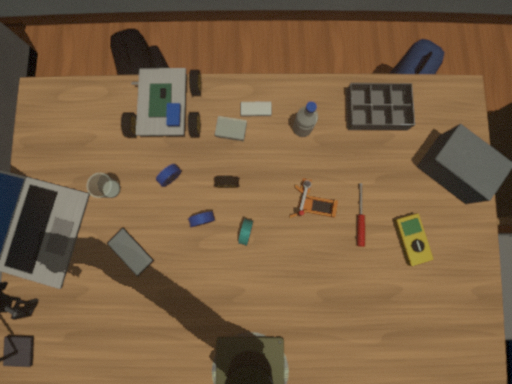

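View pics/scene0.png

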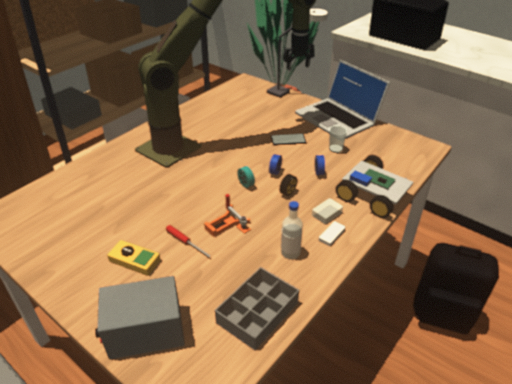

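Top view: the black wheel is at (226,182). Possible mix-ups are the blue wheels at (201,218) and (168,175), the turquoise one at (245,232), and the rover's own wheels around (128,125), (195,83) and (195,125). I choose the black wheel with the yellow hub, at world (0.575, 0.071). The dock is at (320,206), with the knob at (305,185). I'll check the choice in a crop and measure the heading.

```bash
cat > h.py <<'E'
import numpy as np,cv2
from rig import env,camera,camera_model,cut_out,tip_of
from scipy.spatial.transform import Rotation as R
def ground(name,px,z):
    m=camera_model(name);K=np.array(m["K"],float);k=m["k1"]
    if "T" in m: T=np.array(m["T"])
    else:
        s=env.read_state();A=np.eye(4);A[:3,:3]=R.from_rotvec(s["orientation"]).as_matrix();A[:3,3]=s["tool_pos"];T=A@np.array(m["T_tool_cam"])
    out=[]
    for u,v in np.atleast_2d(px):
        p=cv2.undistortPoints(np.array([[[u,v]]],float),K,np.array([k,0,0,0,0.]))[0,0]
        d=T[:3,:3]@np.array([p[0],-p[1],-1]);o=T[:3,3];out.append(o+d*(z-o[2])/d[2])
    return np.array(out)
def move(x,y,z,yang=None):
    """tool-frame shift (mm) & wz (deg) to bring the grasp point to x,y,z with tool y at world angle yang"""
    s=env.read_state();M=R.from_rotvec(s["orientation"]).as_matrix()
    g=np.array(s["tool_pos"])+M@[0,0,env.grasp_offset]
    d=M.T@(np.array([x,y,z])-np.array(s["tool_pos"])-[0,0,-env.grasp_offset])*1000
    a=np.degrees(np.arctan2(M[1,1],M[0,1]));w=0 if yang is None else (a-yang+180)%360-180
    return d.round(1),round(w,1),g.round(4),round(a,1)
E
python3 - <<'E'
from h import *
im=cv2.imread("pics/top0.png");s=cv2.imread("pics/scene0.png")
a=cv2.resize(im[160:240,180:345],None,fx=4.5,fy=4.5,interpolation=cv2.INTER_CUBIC)[:,:742]
b=cv2.resize(s[140:240,190:330],None,fx=2.4,fy=2.4,interpolation=cv2.INTER_CUBIC)
o=np.zeros((600,742,3),np.uint8);o[:360]=a;o[360:600,:336]=b;cv2.imwrite("pics/c.png",o)
for z in(0.22,0.15,0.065):print(move(0.476,-0.153,z,79.5))
E
```

```text
(array([-496.1, -562.3,   30. ]), np.float64(-14.5), array([0.2644, 0.5664, 0.25  ]), np.float64(65.0))
(array([-496.1, -562.3,  100. ]), np.float64(-14.5), array([0.2644, 0.5664, 0.25  ]), np.float64(65.0))
(array([-496.1, -562.3,  185. ]), np.float64(-14.5), array([0.2644, 0.5664, 0.25  ]), np.float64(65.0))
```

View pics/c.png

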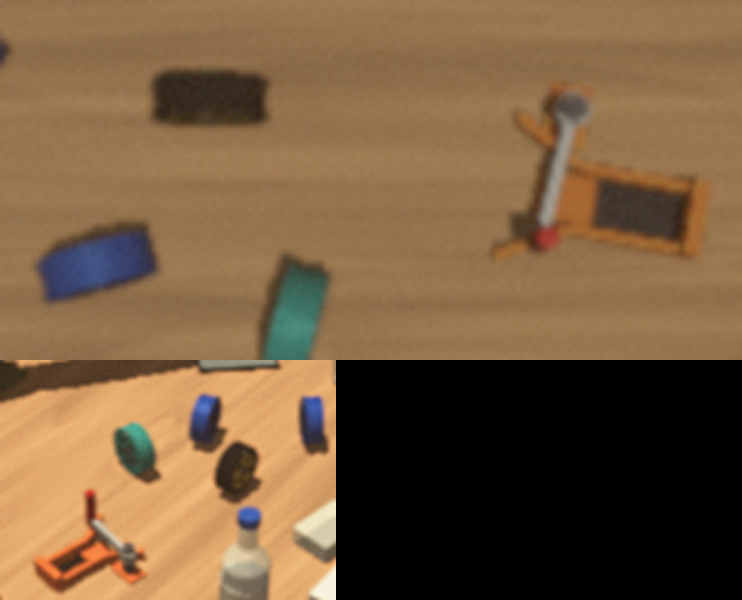

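The crop confirms it: the black tyre with the yellow hub is at crop (210,97), the blue and turquoise ones sit below it, and the gate is nearly shut with the knob at crop (545,238). I'll move above the knob.

```bash
python3 -m creep '[[-496,-562,60,0,0,-14.5,36],[-496,-562,60,0,0,-14.5,36],[-496,-562,60,0,0,-14.5,36],[-496,-562,60,0,0,-14.5,36],[-496,-562,60,0,0,-14.5,36],[-496,-562,60,0,0,-14.5,36],[-496,-562,60,0,0,-14.5,36],[-496,-562,60,0,0,-14.5,36],[-496,-562,60,0,0,-14.5,36],[-496,-562,60,0,0,-14.5,36],[-496,-562,60,0,0,-14.5,36],[-496,-562,60,0,0,-14.5,36],[-496,-562,60,0,0,-14.5,36],[-496,-562,60,0,0,-14.5,36],[-496,-562,60,0,0,-14.5,36],[-496,-562,60,0,0,-14.5,36],[-496,-562,60,0,0,-14.5,36],[-496,-562,60,0,0,-14.5,36]]' 20
python3 - <<'E'
from h import *
cv2.imwrite("pics/w1.png",camera("wrist"))
for t in("gate_knob","gate_hinge","dock_seat","dock_mouth"):
    print(t,[(np.round(d["xyz"],3).tolist(),round(float(d["confidence"]),2)) for d in tip_of("wrist",t)[:2]])
print(env.read_state()["q"],move(0.476,-0.153,0.065,79.5))
E
```

```text
time_s: 3.1
tool_pos: [0.476, -0.1514, 0.3448]
orientation: [-0.285, -3.128, -0.002]
ft_force: [0.1, 0.5, 1.5]
width: 0.036
grasp_force: 0.0
gate_knob [([0.478, -0.154, 0.064], 0.57)]
gate_hinge [([0.566, -0.181, 0.066], 0.9)]
dock_seat [([0.502, -0.218, 0.042], 0.7), ([0.47, -0.349, 0.0], 0.17)]
dock_mouth []
[ 0.4499294   0.63915622 -0.37382285  1.99403832  0.40774389  0.5807789
  1.188005  ] (array([ -0.2,  -1.6, 125.2]), np.float64(0.1), array([ 0.4761, -0.1514,  0.1902]), np.float64(79.6))
```

View pics/w1.png

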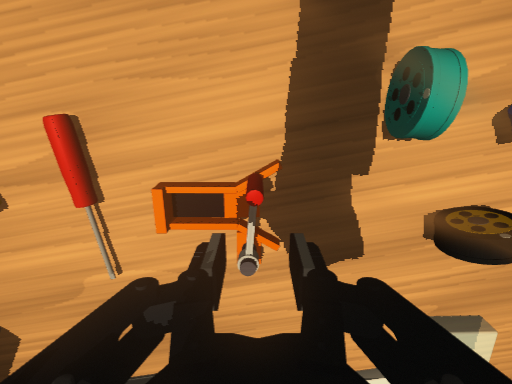

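The wrist view shows the knob at (255,197) between the fingers, the hinge at (248,265), the dock to its left and the black wheel at right. I'll descend over the knob and work out the opening arc.

```bash
python3 -m creep '[[0,-1.6,45,0,0,0,36],[0,-1.6,90,0,0,0,36],[0,-1.6,125,0,0,0,36],[0,-1.6,125,0,0,0,36]]'
python3 - <<'E'
from h import *
H=np.array([.567,-.1785])
a0=164.7
for i in range(1,16):
    a=np.radians(a0-7.2*i);p=H+.094*np.array([np.cos(a),np.sin(a)])
    d,w,_,y=move(*p,.065,np.degrees(a)-90)
    print(i,d,w)
E
```

```text
time_s: 3.75
tool_pos: [0.4745, -0.153, 0.2163]
orientation: [-0.284, -3.121, -0.001]
ft_force: [-0.4, -0.4, -0.2]
width: 0.0362
grasp_force: 0.0
1 [-3.6 11.3 -3.4] 12.1
2 [-6.8 22.6 -3.4] 19.3
3 [-11.4  33.5  -3.5] 26.5
4 [-17.4  43.7  -3.5] 33.7
5 [-24.5  53.1  -3.6] 40.9
6 [-32.8  61.5  -3.6] 48.1
7 [-42.1  68.8  -3.7] 55.3
8 [-52.2  74.9  -3.8] 62.5
9 [-63.   79.7  -3.9] 69.7
10 [-74.3  83.1  -4. ] 76.9
11 [-85.9  85.1  -4. ] 84.1
12 [-97.7  85.5  -4.1] 91.3
13 [-109.5   84.5   -4.2] 98.5
14 [-121.    82.    -4.3] 105.7
15 [-132.1   78.1   -4.4] 112.9
```

```bash
python3 -m creep '[[-3.6,11.3,0,0,0,8,36],[-6.8,22.6,0,0,0,16,36],[-11.4,33.5,0,0,0,24,36],[-17.4,43.7,0,0,0,32,36],[-24.5,53,0,0,0,40,36],[-33,61.5,0,0,0,48,36],[-42,69,0,0,0,55,36],[-52,75,0,0,0,62,36],[-63,80,0,0,0,70,36],[-74,83,0,0,0,77,36],[-86,85,0,0,0,84,36],[-98,85.5,0,0,0,91,36],[-109.5,84.5,0,0,0,98,36],[-121,82,0,0,0,106,36],[-132,78,0,0,0,113,36],[-132,78,0,0,0,113,36]]'
python3 - <<'E'
from h import *
camera("top");camera("scene")
for c in("top","scene"):
  for t in("gate_knob","wheel_center"):
    print(t,[(np.round(d["xyz"],3).tolist(),round(float(d["confidence"]),2)) for d in tip_of(c,t)[:2]])
print(move(0.575,0.071,0.2,-92))
E
```

```text
time_s: 5.35
tool_pos: [0.6213, -0.1014, 0.2218]
orientation: [2.767, 1.486, 0.007]
ft_force: [0.5, -0.1, 0.5]
width: 0.0357
grasp_force: 0.0
gate_knob []
wheel_center [([0.595, 0.249, 0.04], 0.8), ([0.461, 0.15, 0.042], 0.49)]
gate_knob [([0.614, -0.099, 0.065], 0.57)]
wheel_center [([0.599, 0.252, 0.038], 0.63), ([0.421, 0.012, 0.039], 0.61)]
(array([ 119.4, -132.2, -134.4]), np.float64(58.6), array([ 0.6194, -0.1011,  0.0654]), np.float64(-33.4))
```

```bash
python3 -m creep '[[0,0,-45,0,0,0,50],[20,-20,-90,0,0,8,60],[60,-65,-135,0,0,16,85],[90,-100,-135,0,0,24,85],[119,-132,-135,0,0,32,85],[119,-132,-135,0,0,40,85],[119,-132,-135,0,0,48,85],[119,-132,-135,0,0,56,85],[119,-132,-135,0,0,58.6,85],[119,-132,-135,0,0,58.6,85]]'
python3 - <<'E'
from h import *
cv2.imwrite("pics/w2.png",camera("wrist"))
for t in("wheel_center","wheel_mark"):
    print(t,[(np.round(d["xyz"],3).tolist(),round(float(d["confidence"]),2)) for d in tip_of("wrist",t)[:3]])
print(env.read_state()["q"],move(0.575,0.071,0.045,-92))
E
```

```text
time_s: 6.65
tool_pos: [0.5751, 0.0708, 0.3545]
orientation: [-3.141, 0.056, 0.001]
ft_force: [0.5, 0.0, 0.7]
width: 0.0852
grasp_force: 0.0
wheel_center [([0.575, 0.071, 0.04], 0.98), ([0.456, 0.144, 0.041], 0.89), ([0.418, 0.012, 0.043], 0.7)]
wheel_mark [([0.422, 0.01, 0.075], 0.91), ([0.595, 0.252, 0.076], 0.91), ([0.571, 0.071, 0.068], 0.87)]
[-0.55062714  0.7837295   0.63694805  1.78174907 -0.6321986   0.79136657
 -1.19887111] (array([ -0.3,  -0.5, 155. ]), np.float64(-0.0), array([0.5753, 0.0705, 0.2   ]), np.float64(-92.0))
```

View pics/w2.png

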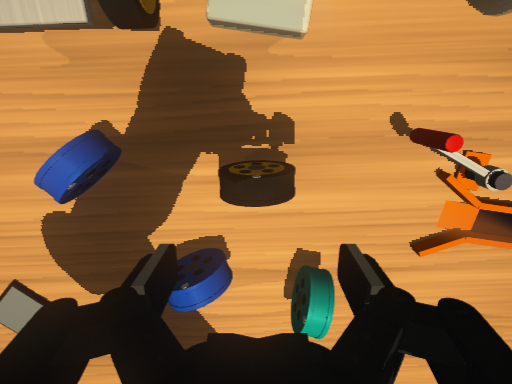

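The black wheel stands at (257,183), heading nearly level in the image (world about -92°). The line to the seat needs about -105°. I'll grip it lightly across its faces, turn it 13° and release.

```bash
python3 -m creep '[[0,0,10,0,0,-8.5,60],[0,0,30,0,0,-17,60],[0,0,50,0,0,-25.5,60],[0,0,60,0,0,-34,60],[0,0,60,0,0,-42.5,60],[0,0,60,0,0,-51,60],[0,0,60,0,0,-59.5,60],[0,0,60,0,0,-68,60],[0,0,60,0,0,-76.5,60],[0,0,60,0,0,-85,60],[0,0,80,0,0,-90,60],[0,0,110,0,0,-90,60],[0,0,140,0,0,-90,60],[0,0,153,0,0,-90,60],[0,0,153,0,0,-90,60],[0,0,153,0,0,-90,27],[0,0,153,0,0,-90,27],[0,0,153,0,0,-90,27],[0,0,153,0,0,-90,27],[0,0,153,0,0,-90,27]]' 20
python3 -c "
from h import *
print(move(.575,.071,.045,-2))"
```

```text
time_s: 8.8
tool_pos: [0.5761, 0.0705, 0.203]
orientation: [2.261, 2.179, 0.003]
ft_force: [-0.5, 0.0, 6.2]
width: 0.0275
grasp_force: 20.9
(array([ 0.5, -1.1,  3.3]), np.float64(-0.1), array([0.5764, 0.0705, 0.0483]), np.float64(-2.1))
```

```bash
python3 -m creep '[[0,0,0,0,0,5,27],[0,0,0,0,0,10,27],[0,0,0,0,0,13,27],[0,0,0,0,0,13,27],[0,0,0,0,0,13,60],[0,0,0,0,0,13,60],[0,0,0,0,0,13,60],[0,0,-40,0,0,13,70],[0,0,-85,0,0,13,85],[0,0,-110,0,0,13,85],[0,0,-110,0,0,20,85],[0,0,-110,0,0,28,85],[0,0,-110,0,0,36,85],[0,0,-110,0,0,44,85],[0,0,-110,0,0,52,85],[0,0,-110,0,0,60,85],[0,0,-110,0,0,68,85]]' 20
python3 -m creep '[[0,0,0,0,0,8,85],[0,0,0,0,0,16,85],[0,0,0,0,0,24,85],[0,0,0,0,0,32,85],[0,0,0,0,0,35,85],[0,0,0,0,0,35,85]]'
python3 - <<'E'
from h import *
cv2.imwrite("pics/w3.png",camera("wrist"))
for t in("wheel_center","wheel_mark"):
    print(t,[(np.round(d["xyz"],3).tolist(),round(float(d["confidence"]),2)) for d in tip_of("wrist",t)[:3]])
print(move(0.575,0.071,0.055,-105))
E
```

```text
time_s: 10.5
tool_pos: [0.5754, 0.0705, 0.3115]
orientation: [-3.096, -0.534, 0.001]
ft_force: [-0.8, 0.0, 0.2]
width: 0.0853
grasp_force: 0.0
time_s: 11.1
tool_pos: [0.5753, 0.0707, 0.3113]
orientation: [3.114, -0.413, -0.001]
ft_force: [0.8, -0.2, -0.9]
width: 0.0847
grasp_force: 0.0
wheel_center [([0.416, 0.009, 0.042], 0.97), ([0.597, 0.25, 0.042], 0.93), ([0.46, 0.147, 0.043], 0.75)]
wheel_mark [([0.464, 0.15, 0.072], 0.93), ([0.593, 0.252, 0.075], 0.66), ([0.578, 0.068, 0.071], 0.57)]
(array([ -0.5,  -0.4, 101.9]), np.float64(-0.0), array([0.5754, 0.0705, 0.1569]), np.float64(-105.0))
```

View pics/w3.png

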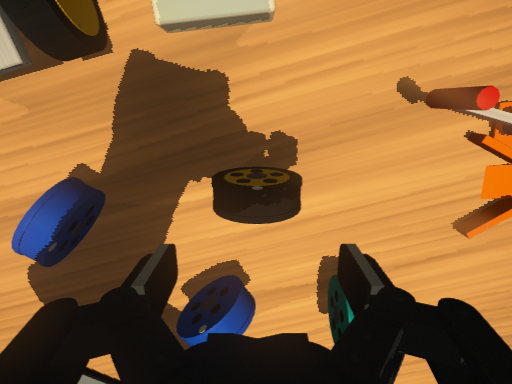

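The wheel is now aligned with the tool's y and centred between the open fingers at (257,195). I'll lower the open fingers fore and aft of it as a cage and roll it.

```bash
python3 -m creep '[[0,0,40,0,0,0,85.4],[0,0,75,0,0,0,85.4],[0,0,100,0,0,0,85.4],[0,0,114,0,0,0,85.4],[0,0,114,0,0,0,85.4],[0,4,114,0,0,0,85.4],[0,10,114,0,0,0,85.4],[0,17,114,0,0,0,85.4],[0,24,114,0,0,0,85.4],[0,31,114,0,0,0,85.4],[0,38,114,0,0,0,85.4],[0,45,114,0,0,0,85.4],[0,52,114,0,0,0,85.4],[0,60,114,0,0,0,85.4]]'
python3 - <<'E'
from h import *
a=camera("wrist");b=camera("scene")
o=np.zeros((384,800,3),np.uint8);o[:,:400]=a[:,56:456];o[:,400:]=cv2.resize(b[130:258,215:348],(400,384),interpolation=cv2.INTER_CUBIC);cv2.imwrite("pics/w4.png",o)
for c in("wrist","scene"):
 for t in("wheel_center","wheel_mark"):
    print(t,[(np.round(d["xyz"],3).tolist(),round(float(d["confidence"]),2)) for d in tip_of(c,t)[:3]])
print(move(0.502,-0.216,0.045,-101))
E
```

```text
time_s: 12.65
tool_pos: [0.5597, 0.0121, 0.1976]
orientation: [-3.114, 0.413, 0.0]
ft_force: [-0.3, -0.1, 0.7]
width: 0.0855
grasp_force: 0.0
wheel_center [([0.553, -0.02, 0.042], 0.64), ([0.564, 0.016, 0.038], 0.63)]
wheel_mark [([0.553, -0.019, 0.04], 0.61)]
wheel_center [([0.564, 0.013, 0.037], 0.81), ([0.421, 0.011, 0.036], 0.64), ([0.595, 0.253, 0.042], 0.64)]
wheel_mark [([0.418, 0.01, 0.078], 0.81), ([0.552, -0.024, 0.039], 0.64), ([0.599, 0.254, 0.075], 0.59)]
(array([  3.7, 236.1,  -2.3]), np.float64(-4.1), array([0.5599, 0.0131, 0.0429]), np.float64(-105.1))
```

View pics/w4.png

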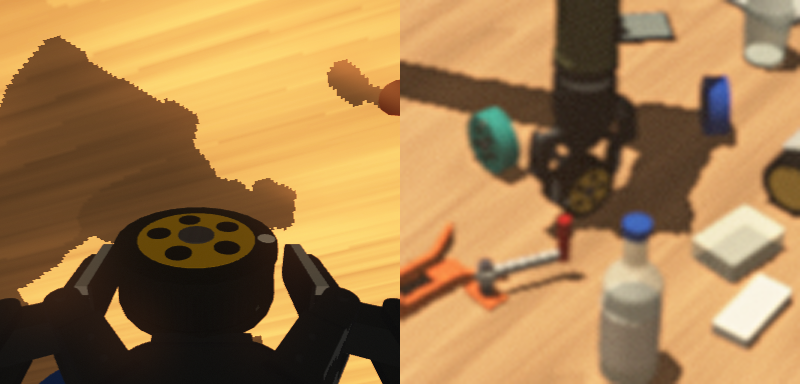

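The dot sits at the front (266,238) after 60 mm, so the wheel is rolling without slip (a quarter turn). I'll keep rolling to the mouth.

```bash
python3 -m creep '[[0,8,0,0,0,0,85.4],[0,16,0,0,0,0,85.4],[0,24,0,0,0,0,85.4],[0,32,0,0,0,0,85.4],[0,40,0,0,0,0,85.4],[0,48,0,0,0,0,85.4],[0.5,56,0,0,0,0,85.4],[0.5,64,0,0,0,0,85.4],[1,72,0,0,0,-0.5,85.4],[1,80,0,0,0,-1,85.4],[1.5,88,0,0,0,-1.5,85.4],[1.5,96,0,0,0,-2,85.4],[2,104,0,0,0,-2,85.4],[2,112,0,0,0,-2,85.4],[2.5,120,0,0,0,-2,85.4],[2.5,128,0,0,0,-2,85.4],[2.5,135,0,0,0,-2,85.4],[2.5,142,0,0,0,-2,85.4]]'
python3 - <<'E'
from h import *
a=camera("wrist");b=camera("scene")
o=np.zeros((384,800,3),np.uint8);o[:,:400]=a[:,56:456];o[:,400:]=cv2.resize(b[160:288,185:318],(400,384),interpolation=cv2.INTER_CUBIC);cv2.imwrite("pics/w5.png",o)
for c in("wrist","scene"):
 for t in("wheel_center","wheel_mark","dock_seat","gate_knob"):
    print(t,[(np.round(d["xyz"],3).tolist(),round(float(d["confidence"]),2)) for d in tip_of(c,t)[:2]])
print(move(0.502,-0.216,0.045,-101))
E
```

```text
time_s: 14.75
tool_pos: [0.525, -0.1258, 0.1977]
orientation: [-3.121, 0.359, 0.0]
ft_force: [-0.1, 0.3, -0.8]
width: 0.0857
grasp_force: 0.0
wheel_center [([0.524, -0.123, 0.041], 0.88)]
wheel_mark [([0.532, -0.094, 0.049], 0.6)]
dock_seat [([0.5, -0.222, 0.042], 0.65)]
gate_knob [([0.615, -0.094, 0.065], 0.83), ([0.524, -0.124, 0.042], 0.45)]
wheel_center [([0.457, 0.145, 0.037], 0.74), ([0.527, -0.123, 0.039], 0.67)]
wheel_mark [([0.532, -0.1, 0.052], 0.76), ([0.599, 0.251, 0.077], 0.7)]
dock_seat [([0.499, -0.217, 0.042], 0.8)]
gate_knob [([0.615, -0.093, 0.065], 0.45), ([0.568, -0.18, 0.065], 0.34)]
(array([-2.1, 94.1, -2.1]), np.float64(-2.1), array([ 0.5253, -0.1248,  0.0429]), np.float64(-103.1))
```

View pics/w5.png

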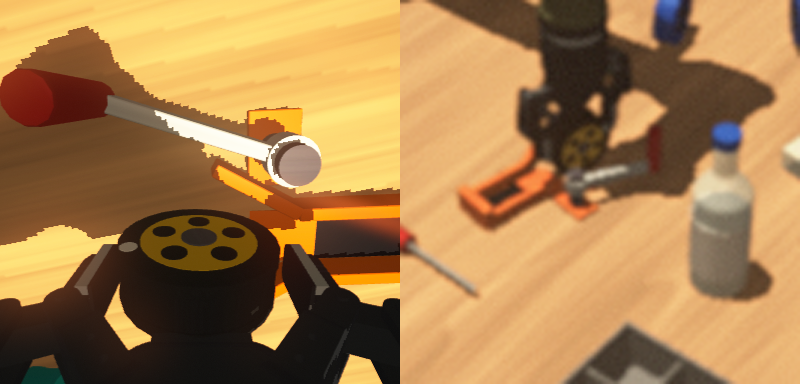

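The wheel is at the dock's flare with its dot to the rear (128,246), past the bottom. It is about 6 mm left of the lane line, so I'll steer slightly right and then push over the sill.

```bash
python3 -m creep '[[0,3,0,0,0,2,85.4],[-0.5,10,0,0,0,3,85.4],[-1,17,0,0,0,3,85.4],[-2,25,0,0,0,3,85.4],[-3,33,0,0,0,2,85.4],[-3.5,41,0,0,0,1,85.4],[-3.5,49,0,0,0,0,85.4],[-3.5,57,0,0,0,-1,85.4],[-3.5,65,0,0,0,-2,85.4],[-3.5,73,0,0,0,-2,85.4],[-3.5,81,0,0,0,-2,85.4],[-3.5,89,0,0,0,-2,85.4],[-3.5,95,0,0,0,-2,85.4],[-3.5,97,0,0,0,-2,85.4],[-3.5,97,0,0,0,-2,85.4]]'
python3 - <<'E'
from h import *
a=camera("wrist");b=camera("scene")
o=np.zeros((384,800,3),np.uint8);o[:,:400]=a[:,56:456];o[:,400:]=cv2.resize(b[160:288,185:318],(400,384),interpolation=cv2.INTER_CUBIC);cv2.imwrite("pics/w6.png",o)
for c in("wrist","scene"):
 for t in("wheel_center","wheel_mark","dock_seat","gate_knob"):
    print(t,[(np.round(d["xyz"],3).tolist(),round(float(d["confidence"]),2)) for d in tip_of(c,t)[:2]])
print(move(0.501,-0.217,0.045,-101))
E
```

```text
time_s: 16.75
tool_pos: [0.4996, -0.2192, 0.1976]
orientation: [3.127, -0.305, -0.0]
ft_force: [0.6, 0.4, -0.3]
width: 0.0855
grasp_force: 0.0
wheel_center [([0.5, -0.218, 0.04], 0.63)]
wheel_mark [([0.493, -0.252, 0.05], 0.75)]
dock_seat []
gate_knob []
wheel_center [([0.504, -0.218, 0.038], 0.78), ([0.462, 0.141, 0.036], 0.77)]
wheel_mark [([0.494, -0.252, 0.05], 0.66), ([0.755, 0.06, 0.002], 0.51)]
dock_seat [([0.501, -0.216, 0.042], 0.86), ([0.568, -0.178, 0.062], 0.32)]
gate_knob [([0.612, -0.098, 0.065], 0.73)]
(array([ 0.8, -2. , -2. ]), np.float64(-0.1), array([ 0.4998, -0.2188,  0.043 ]), np.float64(-101.1))
```

View pics/w6.png

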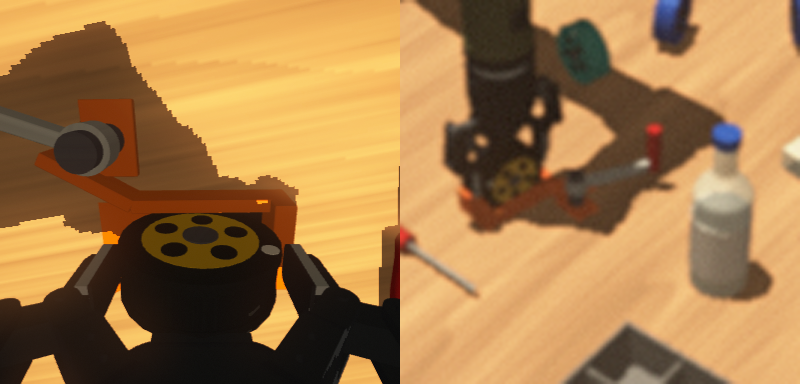

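The wheel is in the seat between the walls, with its hub at (200,236) and its centre within about 3 mm of the seat. I'll lift off and go to the knob.

```bash
python3 - <<'E'
from h import *
print(move(.614,-.098,.065,-30.5),move(.614,-.098,.165,-30.5))
E
python3 -m creep '[[0,-2,-20,0,0,0,85.4],[0,-2,-60,0,0,0,85.4],[0,-2,-105,0,0,0,70],[0,-2,-125,0,0,-8,40],[0,-2,-125,0,0,-16,36],[0,-2,-125,0,0,-24,36],[0,-2,-125,0,0,-32,36],[0,-2,-125,0,0,-40,36],[0,-2,-125,0,0,-48,36],[0,-2,-125,0,0,-56,36],[0,-2,-125,0,0,-64,36],[0,-2,-125,0,0,-71,36]]'
python3 - <<'E'
from h import *
camera("wrist");camera("scene")
for c in("wrist","scene"):
  for t in("gate_knob","wheel_center","gate_hinge"): print(c,t,[(np.round(d["xyz"],3).tolist(),round(float(d["confidence"]),2)) for d in tip_of(c,t)[:2]])
print(move(.614,-.098,.065,-30.5),move(.614,-.098,.165,-30.5))
E
```

```text
(array([  88.8, -140.5,  -22. ]), np.float64(-70.6), array([ 0.4998, -0.2188,  0.043 ]), np.float64(-101.1)) (array([  88.8, -140.5, -122. ]), np.float64(-70.6), array([ 0.4998, -0.2188,  0.043 ]), np.float64(-101.1))
time_s: 18.45
tool_pos: [0.5, -0.217, 0.3227]
orientation: [-2.718, -1.575, 0.0]
ft_force: [0.0, 0.3, -0.4]
width: 0.0363
grasp_force: 0.0
wrist gate_knob [([0.567, -0.182, 0.068], 0.28)]
wrist wheel_center [([0.5, -0.215, 0.042], 0.93)]
wrist gate_hinge [([0.566, -0.181, 0.066], 0.57)]
scene gate_knob [([0.614, -0.096, 0.064], 0.76)]
scene wheel_center [([0.503, -0.214, 0.04], 0.75), ([0.596, 0.254, 0.038], 0.73)]
scene gate_hinge [([0.568, -0.181, 0.062], 0.92), ([0.503, -0.216, 0.043], 0.23)]
(array([160. ,  38.6, 102.9]), np.float64(0.3), array([ 0.5002, -0.2169,  0.1679]), np.float64(-30.2)) (array([160. ,  38.6,   2.9]), np.float64(0.3), array([ 0.5002, -0.2169,  0.1679]), np.float64(-30.2))
```

```bash
python3 -m creep '[[48,12,0,0,0,0,36],[95,23,0,0,0,0,36],[130,31,0,0,0,0,36],[160,38.5,0,0,0,0,36],[160,38.5,0,0,0,0,36],[160,38.5,45,0,0,0,36],[160,38.5,85,0,0,0,36],[160,38.5,101,0,0,0,36],[160,38.5,101,0,0,0,36],[160,38.5,101,0,0,0,30],[160,38.5,101,0,0,0,30]]'
python3 - <<'E'
from h import *
H=np.array([.567,-.179]);a0=60.
for i in range(1,17):
    a=np.radians(a0+7.1*i);p=H+.094*np.array([np.cos(a),np.sin(a)])
    print(i,*move(*p,.065,np.degrees(a)-90)[:2])
E
```

```text
time_s: 19.95
tool_pos: [0.6147, -0.0984, 0.2237]
orientation: [2.721, 1.566, 0.004]
ft_force: [0.0, 1.1, 0.4]
width: 0.0299
grasp_force: 0.0
1 [ -0.4 -12.6   4. ] -7.3
2 [ -2.5 -24.    3.9] -14.4
3 [ -6.1 -35.1   3.9] -21.5
4 [-11.  -45.7   3.8] -28.6
5 [-17.2 -55.5   3.8] -35.7
6 [-24.6 -64.6   3.8] -42.8
7 [-33.  -72.6   3.7] -49.9
8 [-42.4 -79.5   3.7] -57.0
9 [-52.5 -85.3   3.7] -64.1
10 [-63.3 -89.7   3.6] -71.2
11 [-74.5 -92.8   3.6] -78.3
12 [-86.  -94.4   3.6] -85.4
13 [-97.6 -94.7   3.6] -92.5
14 [-109.2  -93.4    3.6] -99.6
15 [-120.6  -90.8    3.6] -106.7
16 [-131.5  -86.8    3.6] -113.8
```

```bash
python3 -m creep '[[-0.5,-12.5,0,0,0,-7,30],[-2.5,-24,0,0,0,-14.5,30],[-6,-35,0,0,0,-21.5,30],[-11,-45.5,0,0,0,-28.5,30],[-17,-55.5,0,0,0,-35.5,30],[-24.5,-64.5,0,0,0,-43,30],[-33,-72.5,0,0,0,-50,30],[-42.5,-79.5,0,0,0,-57,30],[-52.5,-85.5,0,0,0,-64,30],[-63.5,-89.5,0,0,0,-71,30],[-74.5,-93,0,0,0,-78.5,30],[-86,-94.5,0,0,0,-85.5,30],[-97.5,-94.5,0,0,0,-92.5,30],[-109,-93.5,0,0,0,-99.5,30],[-120.5,-91,0,0,0,-106.5,30],[-126,-89,0,0,0,-110.5,30],[-131.5,-87,0,0,0,-114,30],[-131.5,-87,0,0,0,-114,30]]'
python3 - <<'E'
from h import *
camera("wrist");camera("scene")
for c in("wrist","scene"):
  for t in("gate_knob","wheel_center"): print(c,t,[(np.round(d["xyz"],3).tolist(),round(float(d["confidence"]),2)) for d in tip_of(c,t)[:2]])
E
```

```text
time_s: 21.75
tool_pos: [0.4734, -0.1682, 0.2232]
orientation: [0.167, 3.133, -0.0]
ft_force: [0.8, 1.9, 1.7]
width: 0.0301
grasp_force: 1.2
wrist gate_knob [([0.472, -0.161, 0.063], 0.63)]
wrist wheel_center [([0.5, -0.218, 0.041], 0.6), ([0.474, -0.348, -0.003], 0.42)]
scene gate_knob [([0.474, -0.161, 0.062], 0.72)]
scene wheel_center [([0.457, 0.146, 0.038], 0.8), ([0.505, -0.218, 0.038], 0.71)]
```

The knob is at its stop (gate about 0). I'll centre on it, open, lift off and take a final look.

```bash
python3 -m creep '[[0,3,0,0,0,0,40],[0,6,0,0,0,0,44],[0,6,0,0,0,0,44],[0,6,-40,0,0,0,44],[0,6,-85,0,0,0,44],[0,6,-130,0,0,0,44],[0,6,-150,0,0,0,44],[0,6,-150,0,0,0,44]]'
python3 - <<'E'
from h import *
a=camera("wrist");b=camera("scene")
o=np.zeros((384,800,3),np.uint8);o[:,:400]=a[:,56:456];o[:,400:]=cv2.resize(b[160:288,185:318],(400,384),interpolation=cv2.INTER_CUBIC);cv2.imwrite("pics/w7.png",o)
for c in("wrist","scene"):
  for t in("gate_knob","gate_hinge","wheel_center","dock_seat"): print(c,t,[(np.round(d["xyz"],3).tolist(),round(float(d["confidence"]),2)) for d in tip_of(c,t)[:2]])
E
```

```text
time_s: 22.85
tool_pos: [0.4739, -0.1623, 0.3745]
orientation: [0.169, 3.131, -0.002]
ft_force: [-0.2, -0.4, -0.6]
width: 0.0441
grasp_force: 0.0
wrist gate_knob [([0.476, -0.158, 0.066], 0.98)]
wrist gate_hinge [([0.476, -0.16, 0.066], 0.7), ([0.568, -0.183, 0.067], 0.65)]
wrist wheel_center [([0.5, -0.219, 0.043], 0.91), ([0.418, 0.005, 0.042], 0.84)]
wrist dock_seat [([0.494, -0.251, 0.047], 0.52)]
scene gate_knob [([0.474, -0.161, 0.068], 0.57), ([0.558, 0.447, -0.001], 0.29)]
scene gate_hinge [([0.568, -0.177, 0.064], 0.88)]
scene wheel_center [([0.504, -0.22, 0.038], 0.73), ([0.419, 0.01, 0.04], 0.65)]
scene dock_seat [([0.501, -0.218, 0.04], 0.93)]
```

View pics/w7.png

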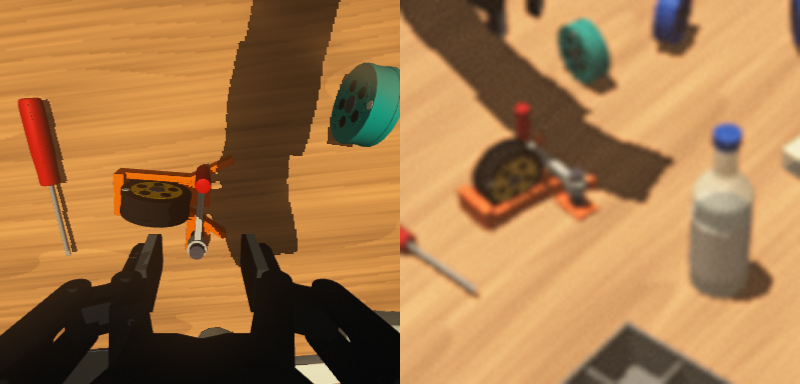

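The wheel stands in the dock at (157,200), the gate is shut across the lane with the knob at (203,186), and the arm is clear. I'm handing in.

```bash
python3 -c "
from rig import env
print(env.close_job())"
```

```text
the job is handed in; nothing more can be done
None
```

The job is handed in, though no verdict came back: the black wheel was rolled into the dock's seat on its rim, the gate was swung shut behind it, and the arm is clear at about 23 s of the 72 s allowed.

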